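# Load the bitters caddy and lay its retaining rod across

## Task

Get the bitters caddy ready to be carried to the table: take the shorter of the two dropper bottles in front of the sink (the tall one does not fit under the rod and stays) and stand it upright in the gap between the two bottles already in the caddy, between the rails; then draw the brass retaining rod forward along the tops of the two end boards, without lifting it off them, until both its ends have dropped into the notches above the bottles. Knock nothing over, and leave the other things where they stand.

Things in the scene. Friction and masses are not known exactly. Their poses are not given: they have to be found in the camera images.
- caddy: Dark walnut bottle caddy, fixed. Origin: on the worktop under the middle of its bottle row; x to its back, y to its left end, z up. Two upright end boards 12 mm thick, inner faces at y = +-76 mm, from x = -40 to +90 mm, their highest points at z = 152 mm. A brass carrying loop stands out 19 mm from each outer face at z = 85 mm, x = 0 to 50 mm.
- caddy_row (a point): Middle of the bottle row on the caddy's floor board, 8 mm above the worktop (x = y = 0 in the caddy's frame). Bottles stand here in a row along y, between two brass rails 6 mm thick that run from end board to end board at x = +-26 mm, z = 48 mm: 46 mm free between the rails.
- rod: Round brass retaining rod, loose, 14 mm thick, 210 mm long over its wooden end knobs (22 mm thick, outside the end boards), about 160 g. Origin at its middle, y along it. It starts lying across the backs of the end boards against the back horns, its axis at x = 69, z = 142 mm in the caddy's frame. It slides and rolls under a few newtons; a fingertip above its axis rides over it.
- rod_left (a point): Point on the rod's axis 82 mm from its middle, where it crosses the caddy's left end board.
- rod_right (a point): Point on the rod's axis 82 mm from its middle, where it crosses the caddy's right end board.
- notch_left (a point): Where rod_left lies when seated in the left end board's notch (x 0, y 82, z 132 mm in the caddy's frame; the rod's underside is then 6 mm above the tallest stopper). The notch is open at the top, 17 mm wide in x, floor at z = 125 mm. In front of it a horn rises to z = 152 mm and stops the rod.
- notch_right (a point): The same for rod_right at the right end board (x 0, y -82, z 132 mm). Behind each notch the end board's top is a straight track for the rod: z = 138 mm next to the notch, falling 3 degrees to the back, to a back horn at x = 77 to 90 mm that rises to z = 152 mm.
- bitters_loose: The bottle to load: round amber glass dropper bottle with a cork-coloured stopper, 38 mm diameter up to about 60 mm, narrower above, 111 mm tall, about 120 g, one of two dropper bottles standing on the worktop in front of the sink; either may be the left one. Origin at the centre of its underside, z up.
- bitters_left: Clear dropper bottle with a black cap, 36 mm diameter, 107 mm tall, standing loose between the rails in the left part of the caddy's row (y = 45 to 55 mm). Origin at the centre of its underside.
- bitters_right: The same kind of bottle, in the right part of the caddy's row (y = -45 to -55 mm). Origin at the centre of its underside.
- jigger: Brass double jigger, 44 mm diameter, 90 mm tall, a bystander to the right. Origin at the centre of its underside.
- tumbler: Clear cut-glass tumbler, 64 mm diameter, 150 mm tall, a bystander on a slate coaster at the left. Origin at the centre of its underside.
- bitters_tall: The other dropper bottle in front of the sink, green with a black cap, 42 mm diameter, 130 mm tall: it stays where it is. Origin at the centre of its underside.

How it is judged:
By the outcome, as a careful person would: the job done as asked, in the order asked, and still so for the second after the job is handed in, with the robot touching nothing.
It also fails if it takes over 54 s, if anything falls off the work surface, if the arm or the gripper's body presses on something with over 40 N, if the wrist force passes 120 N, or if a joint passes its speed limit or range.

## Robot

A 7-joint arm with a two-finger parallel gripper is mounted at the origin on a cart in front of the work surface, level with it; the furniture and walls round the work are solid. World frame = base frame: x ahead of the robot, y to its left, z up, the work surface at z = 0. Lengths are in m, angles in rad, forces in N, time in s.
With the tool pointing down it reaches from about 0.4 to 0.925 m from the base axis. Payload 4.1 kg.
Tool frame: the origin (TCP) lies midway between the tips of the shut fingers; the grasp point (between the pads) lies arm.grip_point_offset behind it (arm.grip_point_offset is the distance from the TCP to the grasp point, in m); z points along the fingers, y is the line along which they close (so a half turn about z gives the same grasp; the last joint's range is limited). The gripper opens to 85 mm and grips with 20 to 120 N. Pads are 22 mm wide; open, the fingers measure 114 mm over their backs; the gripper's body (76 mm by 85 mm) begins 54 mm behind the grasp point. The pads swing forward as they close: fully open they stand 13 mm farther back than shut.
Start: joints at [1.154, 0.398, 0.045, 1.537, -0.019, 1.207, -0.051], TCP at [0.203, -0.617, 0.231] pointing down, gripper open.
Joint ranges: [-2.82, 2.82], [-0.49, 2.23], [-1.37, 1.46], [0, 2.46], [-1.36, 4.5], [0.23, 2], [-2.94, 2.94]. Speed limits (rad/s): [2.57, 2.57, 3.14, 3.14, 3.14, 3.14, 3.14].

## Interface

Orientations are given as a unit quaternion [w, x, y, z].
In Python, from cell import arm gives the robot as it stands. The module is installed in compiled form; this text tells all that it offers.
- The arm moves only by the tool servo_tool, never from a script. Its argument "increments" is one flat list of numbers, 6 for each row, row after row: the shift along the tool's x, y, z normalised to -1 to 1, where 1 is 0.2 m, then the turn, a rotation vector about the tool's x, y, z normalised to -1 to 1, where 1 is 0.5 rad. In form: [dx, dy, dz, ax, ay, az, dx, dy, dz, ax, ay, az, ...]. A call has 1 to 5 rows; each row is the pose to reach, as a shift and turn from the pose commanded when the call began, along the tool's axes at that moment; what a row does not reach only later rows make up. A row lasts 1/8 s, in which the tool goes at most 62.5 mm and 10.7 degrees, less where a joint would pass 70% of its speed; a pose out of reach is approached as far as the arm can. A call with a number of a shift or a turn outside -1 to 1 is refused whole. A call with a gripper value outside its range is refused whole. "gripper" is the finger opening in mm, from 0 to 85.4, set as the call begins (left out, the last holds). The fingers move at their own pace and stop on an object; "force" is the grip in N (left out, the last holds). Time passes only in rows, so rows that repeat a pose let the fingers close. It gives the time, the measured TCP pose, the force, the opening and the grip force at its end, in the units of the state.
- arm.read_state(): the state, without advancing time (a new reading comes with each control period).
- arm.grab_frame(name): name is "scene" or "top" or "wrist"; returns a dict with "image" (480x640x3 uint8, red, green, blue), "fx", "fy", "cx", "cy" (pixels), "camera_from_world" (4x4, takes a point from world to camera coordinates). Camera axes: x right, y up, looking along -z (the intrinsics and any distortion apply to the point x, -y, -z); pixel columns grow to the right and rows downward; lengths in m; the calibration is good to about 2 mm. A picture is of the moment at which its call begins. There is no depth.
- arm.finish_job(): hands the job in; it is judged then, once.
The state is a dict: "time": time; "joints": joint angles; "dq": joint speeds; "effort": joint torques, N m; "ee_pos": TCP position; "tcp_rot": TCP orientation; "wrist_force": force on the tool from outside, world axes, zero at the start; "wrist_torque": the same for the moment, N m; "finger_gap": opening from 0.0 (shut) to 1.0 (fully open); "finger_force": force on a finger pad.
Only numpy, scipy, OpenCV 4.12 (cv2) and the standard library are available. Lean on these libraries where they do the work, as an engineer would, in place of code of your own. Each camera call takes 0.05 s, during which the arm holds its last target. There are 200 camera calls.

## Working session

There is one attempt and no reset: what is moved stays moved. The work goes in short steps, Python scripts to look and compute and a tool call to move; the robot and the scene stay as the last step left them, time stands still between calls to the robot, and variables do not carry over. Pictures are saved under pics/ and viewed, at most 10 in all, crops included, and the job is handed in when it is done.

Besides the shell and the picture viewer there is one more tool, called after "Emit:" as name(argument=value, ...) on one line, values as JSON. servo_tool: Moves the arm, as the interface text tells. Its arguments: {"type":"object","properties":{"increments":{"type":"array","items":{"type":"number","minimum":-1,"maximum":1}},"gripper":{"type":"number"},"force":{"type":"number"}},"required":["increments"]}

```bash
mkdir -p pics
cat > h.py <<'E'
import numpy as np, cv2
from cell import arm
def cal(f): return {k:np.array(v) for k,v in f.items()}
def ray(f,u,v):
    M=np.array(f["camera_from_world"]);R=M[:3,:3];c=-R.T@M[:3,3]
    p=cv2.undistortPoints(np.array([[[u,v]]],float),np.array([[f["fx"],0,f["cx"]],[0,f["fy"],f["cy"]],[0,0,1]]),np.array(f.get("dist",f.get("distortion",np.zeros(5))),float))[0,0]
    return c,R.T@np.array([p[0],-p[1],-1.])
def onz(f,u,v,z):
    c,d=ray(f,u,v);return c+d*(z-c[2])/d[2]
def proj(f,P):
    M=np.array(f["camera_from_world"]);q=M[:3,:3]@np.array(P)+M[:3,3]
    return np.array([f["cx"]+f["fx"]*q[0]/-q[2],f["cy"]-f["fy"]*q[1]/-q[2]])
E
python3 - <<'E'
from h import *
for n in ("scene","top"):
    f=arm.grab_frame(n);cv2.imwrite(f"pics/{n}0.png",f["image"][:,:,::-1])
    print({k:v for k,v in f.items() if k!="image"})
print(arm.read_state(),arm.grip_point_offset)
E
```

```text
{'fx': 502.19236088420126, 'fy': 502.19236088420126, 'cx': 321.9663311495019, 'cy': 239.68929066116735, 'camera_from_world': array([[-0.55853626, -0.82919126,  0.02188855,  0.19987803],
       [ 0.54147455, -0.34448853,  0.76689827, -0.40526471],
       [-0.62836499,  0.44019259,  0.6413953 , -1.08562262],
       [ 0.        ,  0.        ,  0.        ,  1.        ]])}
{'fx': 473.9319214489047, 'fy': 473.9319214489047, 'cx': 320.32467719362705, 'cy': 241.46810235634925, 'camera_from_world': array([[ 1.26364736e-03, -9.99998755e-01, -9.44837317e-04,
        -1.00108353e-01],
       [ 9.80686224e-01,  1.05444704e-03,  1.95584811e-01,
        -5.27807906e-01],
       [-1.95583572e-01, -1.17373917e-03,  9.80686336e-01,
        -1.34566875e+00],
       [ 0.00000000e+00,  0.00000000e+00,  0.00000000e+00,
         1.00000000e+00]])}
{'time': 0.1, 'joints': array([ 1.15398101,  0.3991094 ,  0.04504429,  1.53771331, -0.01869957,
        1.20689618, -0.05069947]), 'dq': array([ 0.0009989 , -0.00071953,  0.00059963, -0.00399085, -0.00014293,
        0.00182332,  0.0002787 ]), 'effort': array([ 3.33882221e-03, -4.76261473e+01,  1.37003314e+00, -2.54946238e+01,
        1.19383718e-02,  5.07522971e-03,  4.07053037e-06]), 'ee_pos': array([ 0.20296921, -0.61692179,  0.23039119]), 'tcp_rot': array([-8.29827367e-04,  9.87391971e-01,  1.58292034e-01, -1.94746928e-04]), 'wrist_force': array([-0.4606667 ,  0.78909799,  0.43623203]), 'wrist_torque': array([-0.00412132,  0.02059881,  0.03439682]), 'finger_force': 0.0, 'finger_gap': 1.0001378310471551} 0.0187
```

View pics/scene0.png

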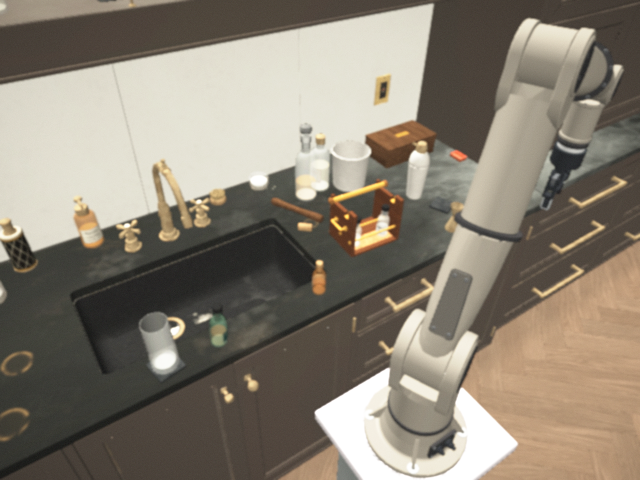

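View pics/top0.png

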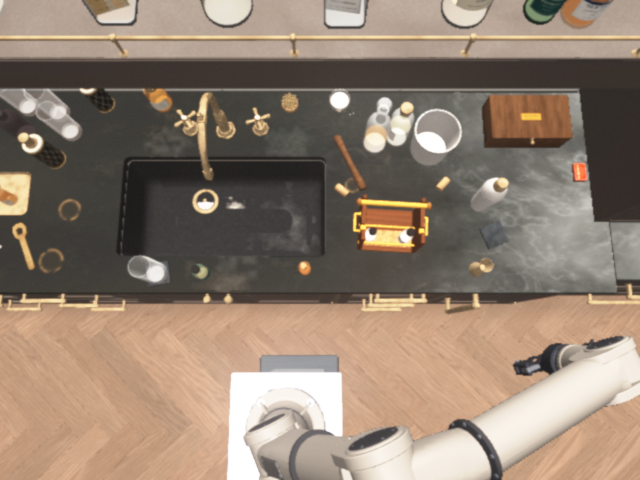

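The scene view shows the amber bottle (319,278), the green tall one (218,328), and the caddy (365,220). In the top view they are at (304,268), (200,270) and (393,225). I'll zoom in on both.

Run:
```python
from h import *
t=cv2.imread("pics/top0.png")[190:290,290:440];s=cv2.imread("pics/scene0.png")[175:300,300:415]
cv2.imwrite("pics/tc.png",cv2.resize(t,None,fx=5,fy=5,interpolation=cv2.INTER_CUBIC))
cv2.imwrite("pics/sc.png",cv2.resize(s,None,fx=4.8,fy=4.8,interpolation=cv2.INTER_CUBIC))
```

```text
(no output)
```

View pics/tc.png

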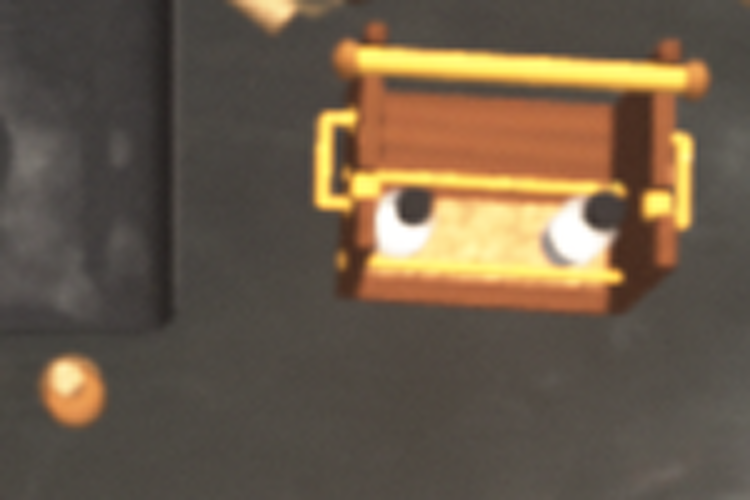

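View pics/sc.png

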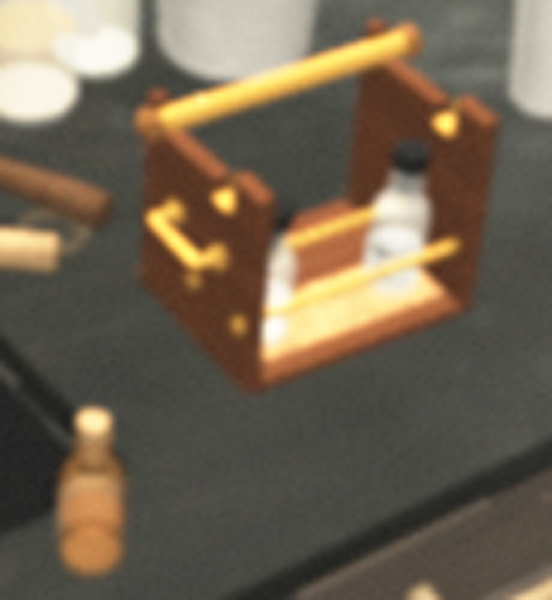

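```bash
cat >> h.py <<'E'
def tri(f,a,g,b):
    A=[];B=[]
    for F,p in((f,a),(g,b)):
        c,d=ray(F,*p);d/=np.linalg.norm(d);P=np.eye(3)-np.outer(d,d);A.append(P);B.append(P@c)
    return np.linalg.lstsq(np.vstack(A),np.hstack(B),rcond=None)[0]
E
python3 - <<'E'
from h import *
np.set_printoptions(precision=4,suppress=True)
t=arm.grab_frame("top");s=arm.grab_frame("scene")
T=lambda U,V:(290+(U+.5)/5-.5,190+(V+.5)/5-.5)
S=lambda U,V:(300+(U+.5)/4.8-.5,175+(V+.5)/4.8-.5)
for n,a,b,z in[("knobL",(347,58),(150,119),.142),("knobR",(698,77),(411,39),.142),("notL",(365,185),(224,200),.132),("notR",(656,205),(446,122),.132),
  ("capL",(413,205),None,.113),("capR",(605,211),(411,152),.113),("stop",(67,376),(94,416),.109)]:
    print(n,onz(t,*T(*a),z),*( (onz(s,*S(*b),z),tri(t,T(*a),s,S(*b))) if b else ()))
# amber blob in both views
for n,f,(r0,r1,c0,c1) in(("top",t,(255,285,290,320)),("scene",s,(255,300,305,335))):
    h=cv2.cvtColor(f["image"],cv2.COLOR_RGB2HSV)[r0:r1,c0:c1]
    m=((h[...,1]>90)&(h[...,0]<25)&(h[...,2]>60)).astype(np.uint8)
    x,y,w,hh,ar=max(cv2.connectedComponentsWithStats(m)[2][1:],key=lambda q:q[4]);print(n,x+c0,y+r0,w,hh,ar)
    if n=="top":print(onz(t,x+c0+(w-1)/2,y+r0+hh-.5,.03),onz(t,x+c0-.5,y+r0+hh/2,.04),onz(t,x+c0+w-.5,y+r0+hh/2,.04))
    else: print("bottom",onz(s,x+c0+(w-1)/2,y+r0+hh-.5,0))
# predicted green bottle position from top
print("green",onz(t,200,270,.08))
E
```

```text
knobL [ 0.6252 -0.2079  0.142 ] [ 0.6321 -0.2127  0.142 ] [ 0.6234 -0.2069  0.1493]
knobR [ 0.6144 -0.4041  0.142 ] [ 0.6154 -0.4068  0.142 ] [ 0.6133 -0.404   0.1442]
notL [ 0.5545 -0.2177  0.132 ] [ 0.5513 -0.2109  0.132 ] [ 0.557  -0.2172  0.1255]
notR [ 0.5432 -0.3798  0.132 ] [ 0.5421 -0.376   0.132 ] [ 0.5446 -0.3798  0.1289]
capL [ 0.5473 -0.2464  0.113 ]
capR [ 0.5439 -0.3549  0.113 ] [ 0.5484 -0.3554  0.113 ] [ 0.5442 -0.3533  0.1161]
stop [ 0.4499 -0.0511  0.109 ] [ 0.4548 -0.0536  0.109 ] [ 0.4496 -0.0508  0.1142]
top 298 261 14 15 155
[ 0.4297 -0.0528  0.03  ] [ 0.4492 -0.0324  0.04  ] [ 0.4492 -0.0736  0.04  ]
scene 312 260 15 35 405
bottom [ 0.4406 -0.0459  0.    ]
green [0.4389 0.244  0.08  ]
```

```bash
cat >> h.py <<'E'
from scipy.spatial.transform import Rotation as Ro
YAW=-0.06  # caddy yaw
def down(phi):  # tool z down, tool y at world angle phi
    y=np.array([np.cos(phi),np.sin(phi),0]);z=np.array([0,0,-1.]);return Ro.from_matrix(np.c_[np.cross(y,z),y,z])
def plan(p,phi,n=1):
    s=arm.read_state();q=np.roll(s["tcp_rot"],-1);R0=Ro.from_quat(q);p0=s["ee_pos"];Rt=down(phi)
    w=(R0.inv()*Rt).as_rotvec()
    for i in range(n):
        a=R0*Ro.from_rotvec(w*i/n)
        print(np.round(np.r_[a.inv().apply((np.array(p)-p0)/n)/.2,w/n/.5],3))
E
python3 - <<'E'
from h import *
np.set_printoptions(precision=4,suppress=True)
t=arm.grab_frame("top")
T=lambda U,V:(290+(U+.5)/5-.5,190+(V+.5)/5-.5)
g=cv2.cvtColor(cv2.imread("pics/top0.png"),cv2.COLOR_BGR2HSV)
for U in(470,500,530): print(onz(t,*T(U,182.5+(U-500)*.036),.048),onz(t,*T(U,267+(U-500)*.06),.048))
plan((.451,-.053,.2),-.06,3)
E
```

```text
[ 0.5762 -0.2878  0.048 ] [ 0.5254 -0.2865  0.048 ]
[ 0.5756 -0.3056  0.048 ] [ 0.5243 -0.3042  0.048 ]
[ 0.575  -0.3235  0.048 ] [ 0.5233 -0.3219  0.048 ]
[ 0.686 -0.764  0.052 -0.001 -0.    -0.795]
[ 0.929 -0.439  0.052 -0.001 -0.    -0.795]
[ 1.026 -0.045  0.051 -0.001 -0.    -0.795]
```

Emit:
servo_tool(increments=[0.17,-0.19,0.013,0,0,-0.2,0.34,-0.38,0.026,0,0,-0.4,0.515,-0.573,0.04,0,0,-0.6,0.686,-0.764,0.052,0,0,-0.795], gripper=60)

```text
time: 0.75
ee_pos: [0.2863, -0.4278, 0.2209]
tcp_rot: [0.0, 0.936, 0.352, 0.0]
wrist_force: [1.0, -0.6, -0.1]
finger_gap: 0.704
finger_force: 0.0
```

Emit:
servo_tool(increments=[0.23,-0.11,0.013,0,0,-0.2,0.46,-0.22,0.026,0,0,-0.4,0.69,-0.33,0.04,0,0,-0.6,0.929,-0.439,0.052,0,0,-0.795])

```text
time: 1.25
ee_pos: [0.3688, -0.2399, 0.2106]
tcp_rot: [0.0, 0.848, 0.529, 0.0]
wrist_force: [0.3, -0.1, 0.8]
finger_gap: 0.703
finger_force: 0.0
```

Emit:
servo_tool(increments=[0.25,-0.01,0.013,0,0,-0.2,0.5,-0.02,0.026,0,0,-0.4,0.75,-0.03,0.04,0,0,-0.6,1,-0.045,0.052,0,0,-0.795,1,-0.045,0.052,0,0,-0.795])

```text
time: 1.88
ee_pos: [0.4499, -0.0537, 0.2003]
tcp_rot: [-0.0, 0.725, 0.688, 0.001]
wrist_force: [0.1, 0.0, -0.2]
finger_gap: 0.706
finger_force: 0.0
```

Run:
```python
from h import *
f=arm.grab_frame("wrist");cv2.imwrite("pics/w1.png",f["image"][:,:,::-1])
s=arm.read_state();print(s["time"],s["ee_pos"],s["tcp_rot"],s["finger_gap"])
print(proj(f,(.451,-.053,.111)),proj(f,(.451,-.053,0)))
plan((.451,-.053,.07),-.06)
```

```text
1.925 [ 0.44902698 -0.05639444  0.20011964] [9.54720954e-06 7.26860069e-01 6.86785586e-01 3.92949523e-06] 0.7071983248043684
[315.81900189 241.58051342] [315.07021814 207.46280677]
[0.018 0.009 0.651 0.    0.    0.007]
```

View pics/w1.png

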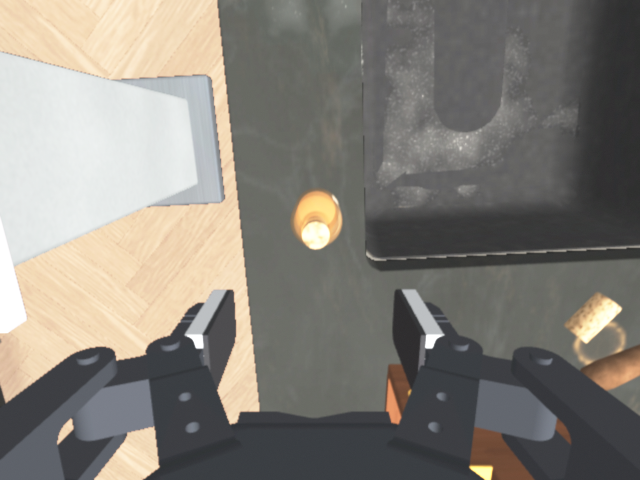

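The wrist view shows the stopper at (316,235), about 6 px above my prediction, so y is roughly -0.051. I'm descending and gripping.

Emit:
servo_tool(increments=[0.015,0.009,0.15,0,0,0,0.027,0.009,0.3,0,0,0,0.027,0.009,0.45,0,0,0,0.027,0.009,0.58,0,0,0,0.027,0.009,0.65,0,0,0])

```text
time: 2.55
ee_pos: [0.4496, -0.0542, 0.0688]
tcp_rot: [-0.001, 0.729, 0.684, -0.001]
wrist_force: [-0.5, -0.1, 0.1]
finger_gap: 0.702
finger_force: 0.0
```

Emit:
servo_tool(increments=[0,0,0,0,0,0,0,0,0,0,0,0,0,0,0,0,0,0,0,0,0,0,0,0,0,0,0,0,0,0], gripper=5, force=40)

```text
time: 3.18
ee_pos: [0.4516, -0.0528, 0.0708]
tcp_rot: [0.001, 0.728, 0.685, 0.0]
wrist_force: [0.7, -0.0, 4.1]
finger_gap: 0.346
finger_force: 39.1
```

Run:
```python
from h import *
f=arm.grab_frame("wrist");cv2.imwrite("pics/w2.png",f["image"][:,:,::-1])
s=arm.read_state();print(s["time"],s["ee_pos"],s["tcp_rot"],s["finger_gap"],s["finger_force"],s["wrist_force"])
```

```text
3.225 [ 0.45164832 -0.05281791  0.07077841] [7.69785720e-04 7.28162464e-01 6.85404020e-01 4.03387770e-04] 0.34979510005313225 39.250229418394156 [-0.14586875 -0.60723897  4.96811282]
```

View pics/w2.png

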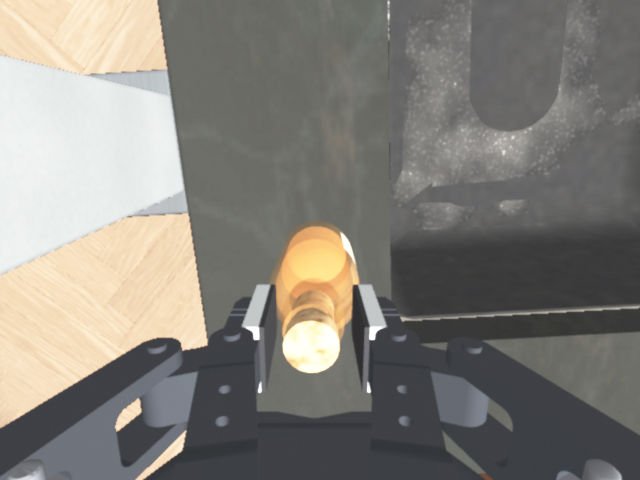

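The fingers have closed at about 30 mm on the sloping shoulder, below the neck; the stopper top is at (311,345). I'll open, go up 14 mm and grip again.

Emit:
servo_tool(increments=[0,0,0,0,0,0,0,0,0,0,0,0,0,0,-0.035,0,0,0,0,0,-0.07,0,0,0,0,0,-0.07,0,0,0], gripper=45)

```text
time: 3.85
ee_pos: [0.4516, -0.0527, 0.0849]
tcp_rot: [0.001, 0.728, 0.685, 0.0]
wrist_force: [1.1, 0.0, -0.2]
finger_gap: 0.53
finger_force: 0.0
```

Emit:
servo_tool(increments=[0,0,0,0,0,0,0,0,0,0,0,0,0,0,0,0,0,0,0,0,0,0,0,0,0,0,0,0,0,0], gripper=5, force=40)

```text
time: 4.47
ee_pos: [0.451, -0.0527, 0.0843]
tcp_rot: [0.0, 0.728, 0.685, 0.0]
wrist_force: [-0.7, -0.4, 5.2]
finger_gap: 0.267
finger_force: 38.3
```

Emit:
servo_tool(increments=[0,0,-0.1,0,0,0,0,0,-0.2,0,0,0,0,0,-0.35,0,0,0,0,0,-0.5,0,0,0,0,0,-0.5,0,0,0])

```text
time: 5.1
ee_pos: [0.4521, -0.0526, 0.1854]
tcp_rot: [0.002, 0.728, 0.685, 0.001]
wrist_force: [-0.1, -0.2, -1.5]
finger_gap: 0.265
finger_force: 38.2
```

Run:
```python
from h import *
f=arm.grab_frame("scene");cv2.imwrite("pics/s3.png",cv2.resize(f["image"][170:320,220:420,::-1],None,fx=4,fy=4,interpolation=cv2.INTER_CUBIC))
s=arm.read_state();print(s["time"],s["ee_pos"],s["tcp_rot"],s["finger_gap"],s["finger_force"],s["wrist_force"])
plan((.55,-.301,.235),-.06,2)
```

```text
5.15 [ 0.45087056 -0.05269448  0.18400572] [3.94616544e-04 7.28189665e-01 6.85375547e-01 1.21695229e-04] 0.2634223114036666 38.153295594092924 [-0.02331684 -0.03567878 -0.94660447]
[-0.605  0.285 -0.127  0.001  0.    -0.001]
[-0.605  0.285 -0.127  0.001  0.    -0.001]
```

View pics/s3.png

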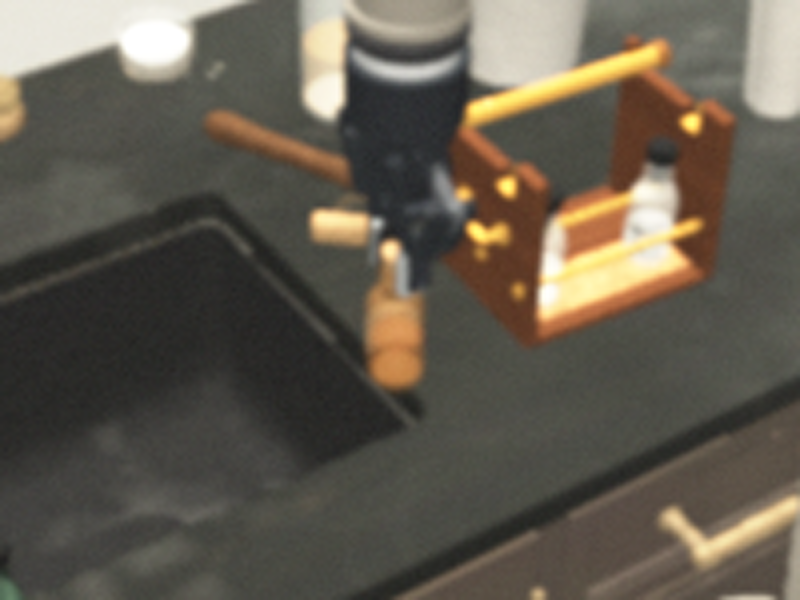

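The bottle hangs upright from the fingers (base at about (395,385) in the crop). Next I lift it over the horns and carry it above the row.

Emit:
servo_tool(increments=[0,0,-0.1,0,0,0,0,0,-0.22,0,0,0,0,0,-0.33,0,0,0,0,0,-0.39,0,0,0])

```text
time: 5.65
ee_pos: [0.4503, -0.0526, 0.2614]
tcp_rot: [-0.001, 0.728, 0.685, -0.0]
wrist_force: [0.6, 0.1, -1.7]
finger_gap: 0.269
finger_force: 38.2
```

Emit:
servo_tool(increments=[-0.07,0.03,0,0,0,0,-0.2,0.1,0,0,0,0,-0.37,0.18,0,0,0,0,-0.52,0.25,0,0,0,0,-0.605,0.285,0,0,0,0])

```text
time: 6.28
ee_pos: [0.4999, -0.1795, 0.2602]
tcp_rot: [-0.001, 0.729, 0.684, -0.001]
wrist_force: [-0.0, -0.4, -0.4]
finger_gap: 0.266
finger_force: 38.1
```

Emit:
servo_tool(increments=[-0.1,0.05,0,0,0,0,-0.25,0.12,0,0,0,0,-0.43,0.2,0,0,0,0,-0.55,0.26,0,0,0,0,-0.605,0.285,0,0,0,0])

```text
time: 6.9
ee_pos: [0.5501, -0.3026, 0.2614]
tcp_rot: [-0.0, 0.729, 0.685, -0.0]
wrist_force: [-0.1, 0.5, -0.6]
finger_gap: 0.265
finger_force: 38.1
```

Run:
```python
from h import *
f=arm.grab_frame("wrist");cv2.imwrite("pics/w4.png",f["image"][:,:,::-1])
s=arm.read_state();print(s["time"],s["ee_pos"],s["tcp_rot"],s["finger_gap"],s["finger_force"],s["wrist_force"])
xc=np.array([np.cos(YAW),np.sin(YAW),0]);yc=np.array([-xc[1],xc[0],0]);O=np.array([.55,-.301,0])
for n,c in(("railF",(-.026,0,.048)),("railB",(.026,0,.048)),("railF50",(-.026,.03,.048)),("railF-50",(-.026,-.03,.048)),("capL",(0,.05,.115)),("capR",(0,-.05,.115)),("notL",(0,.082,.138)),("notR",(0,-.082,.138)),("base",(0,0,s["ee_pos"][2]-.0845))): print(n,proj(f,O+xc*c[0]+yc*c[1]+[0,0,c[2]]))
plan((.55,-.301,.15),-.06)
```

```text
6.95 [ 0.55031077 -0.30343602  0.26134   ] [ 8.09188343e-05  7.28772973e-01  6.84755349e-01 -2.43982307e-04] 0.26651890754227386 38.166603651770856 [ 0.44761747 -1.8938431  -1.06768491]
railF [285.59572684 203.63075729]
railB [342.67025064 203.53092709]
railF50 [284.89797947 170.38374874]
railF-50 [286.26354432 235.45163444]
capL [313.99307272 151.21822907]
capR [314.22669699 282.19333663]
notL [313.88325106 101.66810902]
notR [314.30038501 333.76373914]
base [314.09389917 242.24003428]
[ 0.012 -0.002  0.557 -0.     0.001 -0.005]
```

View pics/w4.png

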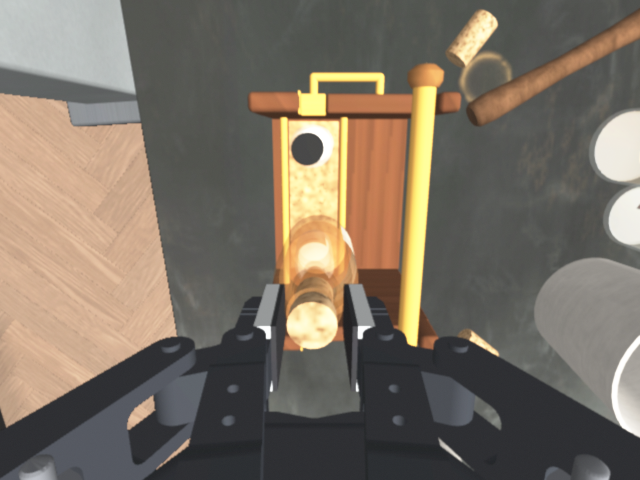

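The wrist view shows the rails at columns 284 and 343 and the left cap at (308,149). Both match my predictions, so I'm lowering the bottle.

Emit:
servo_tool(increments=[0.01,-0.002,0.08,0,0,0,0.01,-0.002,0.2,0,0,0,0.01,-0.002,0.32,0,0,0,0.01,-0.002,0.43,0,0,0,0.01,-0.002,0.5,0,0,0])

```text
time: 7.58
ee_pos: [0.5487, -0.2969, 0.1602]
tcp_rot: [-0.001, 0.727, 0.686, -0.0]
wrist_force: [0.8, 0.0, -0.7]
finger_gap: 0.264
finger_force: 38.1
```

Emit:
servo_tool(increments=[0,0,0.08,0,0,0,0,0,0.16,0,0,0,0,0,0.22,0,0,0,0,0,0.28,0,0,0,0,0,0.32,0,0,0])

```text
time: 8.2
ee_pos: [0.5496, -0.2991, 0.0973]
tcp_rot: [-0.0, 0.728, 0.685, -0.0]
wrist_force: [-0.5, 0.1, -1.2]
finger_gap: 0.269
finger_force: 38.2
```

Run:
```python
from h import *
s=arm.read_state();print(s["time"],s["ee_pos"],s["finger_gap"],s["finger_force"],s["wrist_force"],s["wrist_torque"])
```

```text
8.2 [ 0.54961734 -0.29910323  0.09733048] 0.2692279990272561 38.151043535617646 [-0.50320919  0.10487818 -1.21540916] [-0.00326943  0.02338615 -0.03363233]
```

Still about 4 mm up, with no contact. Easing down.

Emit:
servo_tool(increments=[0,0,0.008,0,0,0,0,0,0.014,0,0,0,0,0,0.02,0,0,0,0,0,0.02,0,0,0])

```text
time: 8.7
ee_pos: [0.5499, -0.2992, 0.0944]
tcp_rot: [0.0, 0.728, 0.685, 0.0]
wrist_force: [0.3, -1.0, -1.8]
finger_gap: 0.265
finger_force: 38.2
```

Emit:
servo_tool(increments=[0,0,0.005,0,0,0,0,0,0.01,0,0,0,0,0,0.01,0,0,0])

```text
time: 9.07
ee_pos: [0.55, -0.2992, 0.0924]
tcp_rot: [0.0, 0.728, 0.685, 0.0]
wrist_force: [-0.8, 0.5, 0.1]
finger_gap: 0.265
finger_force: 38.5
```

Emit:
servo_tool(increments=[0,0,0.002,0,0,0,0,0,0.002,0,0,0,0,0,0.002,0,0,0,0,0,0.002,0,0,0], gripper=50)

```text
time: 9.57
ee_pos: [0.5497, -0.2991, 0.0917]
tcp_rot: [0.0, 0.728, 0.685, -0.0]
wrist_force: [-0.1, -0.1, -0.4]
finger_gap: 0.584
finger_force: 0.0
```

Emit:
servo_tool(increments=[0,0,-0.08,0,0,0,0,0,-0.25,0,0,0,0,0,-0.5,0,0,0,0,0,-0.75,0,0,0,0,0,-0.85,0,0,0])

```text
time: 10.2
ee_pos: [0.5515, -0.2995, 0.2672]
tcp_rot: [0.004, 0.728, 0.685, 0.001]
wrist_force: [0.9, 0.1, -1.1]
finger_gap: 0.584
finger_force: 0.0
```

Run:
```python
from h import *
f=arm.grab_frame("wrist");cv2.imwrite("pics/w5.png",f["image"][:,:,::-1])
s=arm.read_state();print(s["time"],s["ee_pos"],s["joints"],s["finger_gap"],s["wrist_force"])
xc=np.array([np.cos(YAW),np.sin(YAW),0]);yc=np.array([-xc[1],xc[0],0]);O=np.array([.55,-.301,0])
for n,c in(("knobL",(.069,.1,.142)),("knobR",(.069,-.1,.142)),("rodmid",(.069,0,.142)),("capL",(0,.05,.115)),("capR",(0,-.05,.115)),("loose",(0,0,.119)),("notL",(0,.082,.138)),("notR",(0,-.082,.138))): print(n,proj(f,O+xc*c[0]+yc*c[1]+[0,0,c[2]]))
P=O+xc*.095
print(P); plan((P[0],P[1],.24),YAW-np.pi/2,4);plan((P[0],P[1],.24),YAW+np.pi/2,4)
```

```text
10.25 [ 0.55221268 -0.29989166  0.26872174] [ 0.72153748  0.34822937 -0.38556124  1.54122557  0.13621102  1.2684535
  0.25709956] 0.585801465267015 [ 1.48625724 -0.35541739  2.51546783]
knobL [419.82788806  76.36679337]
knobR [401.33131458 356.47212383]
rodmid [409.68759559 229.92766651]
capL [310.75333037 154.59828381]
capR [311.08644064 282.57987534]
loose [310.92631636 222.61151684]
notL [310.60193315 106.74399091]
notR [311.19493719 333.08264516]
[ 0.64482905 -0.30669658  0.        ]
[-0.001  0.116  0.037  0.005 -0.002  0.785]
[ 0.043  0.108  0.037  0.005 -0.002  0.785]
[ 0.081  0.083  0.036  0.005 -0.002  0.785]
[ 0.107  0.046  0.036  0.005 -0.002  0.785]
[-0.001  0.116  0.037  0.002  0.005 -0.786]
[-0.046  0.106  0.037  0.002  0.005 -0.786]
[-0.083  0.081  0.037  0.002  0.005 -0.786]
[-0.108  0.043  0.036  0.002  0.005 -0.786]
```

View pics/w5.png

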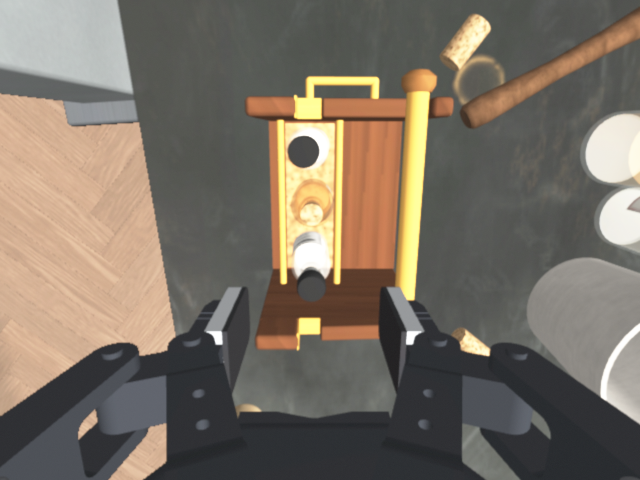

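The amber bottle stands upright in the gap (stopper at (311,211)) between the caps at (304,150) and (311,286). The rod matches the model. I'm turning a quarter turn so both open fingers can push the rod, and moving behind it.

Emit:
servo_tool(increments=[0,0.03,0.01,0,0,-0.25,0,0.06,0.02,0,0,-0.5,0,0.11,0.037,0.002,0.005,-0.786,0,0.11,0.037,0.002,0.005,-0.786], gripper=85)

```text
time: 10.75
ee_pos: [0.5718, -0.3, 0.2539]
tcp_rot: [-0.002, 0.581, 0.814, 0.001]
wrist_force: [1.0, -0.3, 0.2]
finger_gap: 1.0
finger_force: 0.0
```

Emit:
servo_tool(increments=[-0.015,0.03,0,0,0,-0.25,-0.03,0.06,0,0,0,-0.5,-0.045,0.1,0,0.002,0.005,-0.786,-0.045,0.1,0,0.002,0.005,-0.786])

```text
time: 11.25
ee_pos: [0.5935, -0.3022, 0.2542]
tcp_rot: [-0.003, 0.412, 0.911, 0.001]
wrist_force: [-0.2, 0.8, -0.2]
finger_gap: 0.994
finger_force: 0.0
```

Emit:
servo_tool(increments=[-0.03,0.03,0,0,0,-0.25,-0.05,0.05,0,0,0,-0.5,-0.08,0.08,0,0.002,0.005,-0.786,-0.08,0.08,0,0.002,0.005,-0.786])

```text
time: 11.75
ee_pos: [0.6159, -0.3036, 0.2541]
tcp_rot: [-0.004, 0.226, 0.974, 0.002]
wrist_force: [0.3, -0.4, -0.1]
finger_gap: 0.996
finger_force: 0.0
```

Emit:
servo_tool(increments=[-0.03,0.01,0,0,0,-0.25,-0.06,0.03,0,0,0,-0.5,-0.1,0.04,0,0.002,0.005,-0.786,-0.1,0.04,0,0.002,0.005,-0.786])

```text
time: 12.25
ee_pos: [0.6373, -0.3053, 0.2539]
tcp_rot: [-0.005, 0.032, 0.999, 0.002]
wrist_force: [0.1, 0.4, 0.5]
finger_gap: 0.993
finger_force: 0.0
```

```bash
cat >> h.py <<'E'
xc=np.array([np.cos(YAW),np.sin(YAW),0]);yc=np.array([-xc[1],xc[0],0]);O=np.array([.55,-.301,0])
def incad():
    s=arm.read_state();d=s["ee_pos"]-O;R=Ro.from_quat(np.roll(s["tcp_rot"],-1)).as_matrix()
    print("t",s["time"],"caddy xyz mm",np.round(1e3*np.array([d@xc,d@yc,d[2]]),1),"tooly",np.round([R[:,1]@xc,R[:,1]@yc],4),"z",R[2,2],"F",np.round(s["wrist_force"],1),s["finger_gap"])
E
python3 - <<'E'
from h import *
incad()
P=O+xc*.093
plan((P[0],P[1],.114),YAW+np.pi/2)
f=arm.grab_frame("wrist");cv2.imwrite("pics/w6.png",f["image"][:,:,::-1])
E
```

```text
t 12.25 caddy xyz mm [ 87.4   0.9 253.9] tooly [0.0043 1.    ] z -0.999948039369963 F [0.1 0.4 0.5] 0.9928637889984612
[-0.035 -0.007  0.699  0.008 -0.019 -0.009]
```

View pics/w6.png

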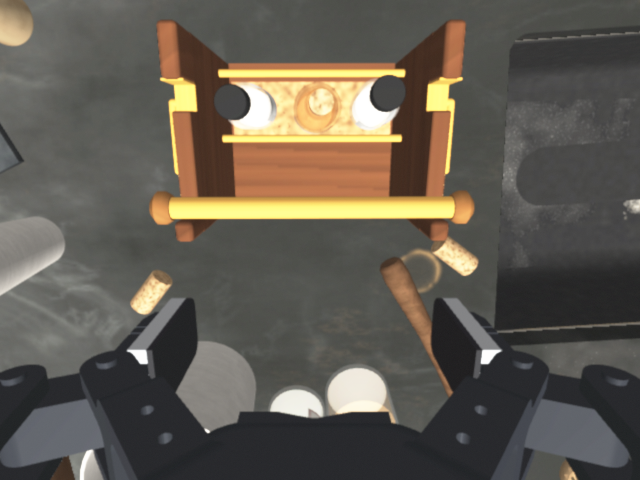

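The rod spans (150,208) to (474,208), square to the tool, with both fingers inside the boards and behind it. The picture budget is used up, so from here I go by numbers. First, check clearance to the white bucket behind.

Run:
```python
from h import *
t=arm.grab_frame("wrist")
cd=lambda p:np.round(1e3*np.array([(p-O)@xc,(p-O)@yc,p[2]]),1)
for z in(0,.1,.142): print("bucket edge if z",z,cd(onz(t,215,342,z)))
for u in(215,320,430):
    col=t["image"][180:240,u].astype(int);m=(col[:,0]>180)&(col[:,2]<120);r=np.where(m)[0]+180
    print("rod at col",u,r.min(),r.max(),cd(onz(t,u,(r.min()+r.max())/2,.142)))
```

```text
bucket edge if z 0 [ 244.9 -109.6    0. ]
bucket edge if z 0.1 [188.7 -81.9 100. ]
bucket edge if z 0.142 [165.1 -70.3 142. ]
rod at col 215 198 218 [ 68.  -63.6 142. ]
rod at col 320 180 218 [ 62.4   4.9 142. ]
rod at col 430 180 218 [ 62.8  76.5 142. ]
```

Emit:
servo_tool(increments=[-0.035,-0.007,0.05,0.008,-0.019,-0.009,-0.035,-0.007,0.2,0.008,-0.019,-0.009,-0.035,-0.007,0.3,0.008,-0.019,-0.009,-0.035,-0.007,0.37,0.008,-0.019,-0.009,-0.035,-0.007,0.4,0.008,-0.019,-0.009])

```text
time: 12.98
ee_pos: [0.6435, -0.3067, 0.173]
tcp_rot: [-0.0, 0.027, 1.0, 0.0]
wrist_force: [0.4, -0.0, 0.3]
finger_gap: 0.996
finger_force: 0.0
```

Emit:
servo_tool(increments=[0,0,0.06,0,0,0,0,0,0.13,0,0,0,0,0,0.2,0,0,0,0,0,0.26,0,0,0,0,0,0.3,0,0,0])

```text
time: 13.6
ee_pos: [0.6436, -0.3067, 0.1129]
tcp_rot: [-0.0, 0.027, 1.0, 0.0]
wrist_force: [-0.5, 0.2, -0.0]
finger_gap: 0.995
finger_force: 0.0
```

```bash
python3 -c "
from h import *
incad()"
```

```text
t 13.6 caddy xyz mm [ 9.370e+01 -1.000e-01  1.129e+02] tooly [-0.0054  1.    ] z -0.9999999719060645 F [-0.5  0.2 -0. ] 0.9952201374892093
```

Behind the rod with the tips at about z 126 mm. Now pushing forward gently.

Emit:
servo_tool(increments=[0.02,0,0,0,0,0,0.04,0,0,0,0,0,0.06,0,0,0,0,0,0.08,0,0,0,0,0,0.1,0,0,0,0,0])

```text
time: 14.22
ee_pos: [0.6241, -0.3057, 0.1146]
tcp_rot: [0.001, 0.027, 1.0, -0.0]
wrist_force: [1.6, 0.2, 1.2]
finger_gap: 0.992
finger_force: 0.8
```

```bash
cat >> h.py <<'E'
def cd(p): return np.round(1e3*np.array([(p-O)@xc,(p-O)@yc,p[2]]),1)
def knobs(z=.143):
    # wrist view: brass rod pixels; fitted line, and wooden knob blobs
    f=arm.grab_frame("wrist");h=cv2.cvtColor(f["image"],cv2.COLOR_RGB2HSV);H,S,V=[h[...,i].astype(int) for i in range(3)]
    m=((H>=18)&(H<=32)&(S>120)&(V>110)).astype(np.uint8)
    n,l,st,c=cv2.connectedComponentsWithStats(m)
    for i in sorted(range(1,n),key=lambda i:-st[i,4])[:3]: print("brass",st[i])
    i=1+np.argmax(st[1:,4]);x,y,w,hh,a=st[i];
    for fr in(.12,.3,.5,.7,.88):
        u=int(x+fr*w);r=np.where(l[:,u]==i)[0];print(u,r.min(),r.max(),cd(onz(f,u,(r.min()+r.max())/2,z)))
E
python3 -c "
from h import *
incad();knobs()"
```

```text
t 14.225 caddy xyz mm [ 74.2  -0.2 114.6] tooly [-0.0053  1.    ] z -0.9999983498926303 F [1.6 0.2 1.2] 0.9922054999500269
brass [    6   267   619    49 27546]
brass [ 157   48  318   17 3969]
brass [ 167  158  297   14 3298]
80 268 311 [ 55.3 -73.1 143. ]
191 268 313 [ 55.5 -38.8 143. ]
315 269 313 [ 55.4  -0.4 143. ]
439 270 314 [ 55.6  38.  143. ]
550 271 314 [ 55.5  72.4 143. ]
```

The rod is at x = 55.5 mm, parallel to the row, 18.7 mm ahead of the TCP. Carrying on.

Emit:
servo_tool(increments=[0.025,0,0,0,0,0,0.05,0,0,0,0,0,0.075,0,0,0,0,0,0.1,0,0,0,0,0,0.125,0,0,0,0,0])

```text
time: 14.9
ee_pos: [0.5986, -0.3043, 0.114]
tcp_rot: [0.0, 0.027, 1.0, -0.0]
wrist_force: [2.0, 0.0, 1.5]
finger_gap: 0.994
finger_force: 1.0
```

Emit:
servo_tool(increments=[0.02,0,0,0,0,0,0.04,0,0,0,0,0,0.06,0,0,0,0,0,0.08,0,0,0,0,0,0.085,0,0,0,0,0])

```text
time: 15.52
ee_pos: [0.5812, -0.3034, 0.1137]
tcp_rot: [-0.0, 0.027, 1.0, -0.0]
wrist_force: [1.4, 0.0, 1.5]
finger_gap: 0.996
finger_force: 0.8
```

```bash
python3 -c "
from h import *
incad();knobs(.145)"
```

```text
t 15.525 caddy xyz mm [ 31.3  -0.6 113.7] tooly [-0.0051  1.    ] z -0.9999998129811581 F [1.4 0.  1.5] 0.9960927125789116
brass [    0   273   633    47 29161]
brass [ 166  141  301   16 3591]
brass [   0  207  101   49 2003]
75 273 318 [ 13.2 -73.4 145. ]
189 273 319 [ 13.2 -38.9 145. ]
316 273 319 [ 13.   -0.4 145. ]
443 273 319 [ 12.8  38.  145. ]
557 273 318 [ 12.5  72.5 145. ]
```

Emit:
servo_tool(increments=[0.012,0,0,0,0,0,0.025,0,0,0,0,0,0.038,0,0,0,0,0,0.05,0,0,0,0,0,0.06,0,0,0,0,0])

```text
time: 16.2
ee_pos: [0.5692, -0.3027, 0.1135]
tcp_rot: [-0.0, 0.027, 1.0, -0.0]
wrist_force: [-0.3, 0.4, -0.9]
finger_gap: 0.997
finger_force: 0.0
```

```bash
python3 -c "
from h import *
incad();knobs(.132)"
```

```text
t 16.2 caddy xyz mm [ 19.3  -0.5 113.5] tooly [-0.0051  1.    ] z -0.9999997593111072 F [-0.3  0.4 -0.9] 0.9970020993342754
brass [    8   241   618    53 23253]
brass [ 168  164  297   16 3483]
brass [269 181   1   1   1]
82 247 289 [ -3. -78. 132.]
193 249 290 [ -2.7 -41.2 132. ]
317 250 291 [-2.60e+00 -1.00e-01  1.32e+02]
440 251 292 [ -2.4  40.8 132. ]
551 250 293 [ -2.6  77.7 132. ]
```

The rod has dropped at both ends: its width went from 46 to 42 px and the contact force is gone. I'll back off, rise and check.

Emit:
servo_tool(increments=[-0.025,0,0,0,0,0,-0.05,0,0,0,0,0,-0.05,0,-0.1,0,0,0,-0.05,0,-0.35,0,0,0,-0.05,0,-0.6,0,0,0])

```text
time: 16.88
ee_pos: [0.5801, -0.303, 0.2366]
tcp_rot: [0.001, 0.027, 1.0, -0.0]
wrist_force: [0.2, -0.5, -0.5]
finger_gap: 0.996
finger_force: 0.0
```

Emit:
servo_tool(increments=[-0.1,0,-0.05,0,0,0,-0.25,0,-0.1,0,0,0,-0.25,0,-0.1,0,0,0,-0.25,0,-0.1,0,0,0])

```text
time: 17.38
ee_pos: [0.6294, -0.3058, 0.2545]
tcp_rot: [0.0, 0.027, 1.0, -0.0]
wrist_force: [0.2, 0.1, -0.5]
finger_gap: 0.997
finger_force: 0.0
```

Run:
```python
from h import *
incad();knobs(.132)
# triangulate knob-side rod ends: wrist + top/scene consistency
f=arm.grab_frame("wrist");h=cv2.cvtColor(f["image"],cv2.COLOR_RGB2HSV)
for n,c in(("L",(0,.082,.132)),("R",(0,-.082,.132)),("capL",(0,.051,.115)),("capR",(0,-.055,.115)),("stop",(0,0,.119))):
    p=proj(f,O+xc*c[0]+yc*c[1]+[0,0,c[2]]);u,v=p.astype(int);print(n,p.round(),f["image"][max(v,0):v+1,u])
s=arm.grab_frame("scene");H,S,V=[a.astype(int) for a in cv2.split(cv2.cvtColor(s["image"],cv2.COLOR_RGB2HSV))]
for z in(.132,.145):
  for x in(0,.009):
    L=[proj(s,O+xc*x+yc*y+[0,0,z]).round().astype(int) for y in np.linspace(-.06,.06,7)]
    print("scene brass along rod z",z,"x",x,[int(18<=H[v,u]<=32 and S[v,u]>120) for u,v in L])
```

```text
t 17.375 caddy xyz mm [ 7.960e+01 -1.000e-01  2.545e+02] tooly [-0.0055  1.    ] z -0.9999998398112153 F [ 0.2  0.1 -0.5] 0.996668141751561
brass [ 165   88  301   95 3036]
brass [225 140 180  10 738]
brass [222  76 187  10 663]
201 93 100 [ -7.4 -72.4 132. ]
255 94 101 [ -6.9 -38.3 132. ]
315 93 101 [ -7.4  -0.3 132. ]
375 95 102 [ -6.7  37.7 132. ]
429 95 121 [ -1.2  72.3 132. ]
L [444. 111.] [[255 254 161]]
R [187. 109.] [[255 254 160]]
capL [391. 112.] [[255 254 161]]
capR [235. 111.] [[255 254 161]]
stop [316. 111.] [[255 254 159]]
scene brass along rod z 0.132 x 0 [1, 1, 1, 1, 1, 1, 1]
scene brass along rod z 0.132 x 0.009 [1, 1, 1, 1, 1, 1, 1]
scene brass along rod z 0.145 x 0 [0, 0, 0, 0, 1, 0, 1]
scene brass along rod z 0.145 x 0.009 [0, 0, 0, 0, 0, 0, 0]
```

Everything projects where it should. One more check of the rod's height at each end.

Run:
```python
from h import *
for n in("scene","wrist"):
  f=arm.grab_frame(n);H,S,V=[a.astype(int) for a in cv2.split(cv2.cvtColor(f["image"],cv2.COLOR_RGB2HSV))]
  m=(V>150)&(H>=14)&(H<=36)&(S>60)
  for y in(-.065,-.02,.025,.065):
    p=[proj(f,O+yc*y+[0,0,z]) for z in(.132,.145)];u,v=p[0].round().astype(int)
    a=b=v
    while m[a-1,u]:a-=1
    while m[b+1,u]:b+=1
    print(n,y,"pred132 %.1f pred145 %.1f"%(p[0][1],p[1][1]),"rod centre",(a+b)/2,"width",b-a+1)
```

```text
scene -0.065 pred132 200.4 pred145 196.9 rod centre 200.0 width 7
scene -0.02 pred132 204.7 pred145 201.1 rod centre 204.0 width 7
scene 0.025 pred132 209.0 pred145 205.4 rod centre 209.0 width 7
scene 0.065 pred132 213.0 pred145 209.4 rod centre 211.5 width 4
wrist -0.065 pred132 109.7 pred145 108.6 rod centre 105.5 width 24
wrist -0.02 pred132 110.0 pred145 108.9 rod centre 118.5 width 62
wrist 0.025 pred132 110.3 pred145 109.3 rod centre 103.0 width 31
wrist 0.065 pred132 110.6 pred145 109.6 rod centre 107.0 width 23
```

```bash
python3 -c "
from cell import arm
print(arm.finish_job())"
```

```text
the job is handed in; nothing more can be done
None
```

Job handed in at about 17 s: the short amber bottle stands between the two caddy bottles and, by the camera measurements, the rod sits in both notches; the reading at its left end was the least clear.

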